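# Lock the sample stage's bar with its thumb wedge

## Robot

A 7-joint arm with a two-finger parallel gripper is mounted at the origin on the work surface. World frame = base frame: x ahead of the robot, y to its left, z up, the work surface at z = 0. Lengths are in m, angles in rad, forces in N, time in s.
With the tool pointing down it reaches from about 0.4 to 0.9 m from the base axis. Payload 5.6 kg.
Tool frame: the origin (TCP) lies midway between the tips of the shut fingers; the grasp point (between the pads) lies 19 mm behind it; z points along the fingers, y is the line along which they close (so a half turn about z gives the same grasp; the last joint's range is limited). The gripper opens to 92 mm and grips with 3 to 60 N. Pads are 20 mm wide; open, the fingers measure 128 mm over their backs; the gripper's body (75 mm by 189 mm) begins 69 mm behind the grasp point.
Start: joints at [1.074, 0.468, -0.012, 1.603, 0.006, 1.071, -0.056], TCP at [0.285, -0.584, 0.215] pointing down, gripper open.
Joint ranges: [-2.53, 2.53], [-0.31, 2.02], [-1.57, 1.55], [0.28, 2.44], [-1.29, 4.43], [0.15, 1.84], [-2.92, 2.92]. Speed limits (rad/s): [2.57, 2.57, 3.14, 3.14, 3.14, 3.14, 3.14].

## Interface

Orientations are given as a unit quaternion [x, y, z, w].
In Python, from plant import env gives the robot as it stands. The module is installed in compiled form; this text tells all that it offers.
- The arm moves only by the shell command python3 -m crank 'ROWS' [FORCE]. ROWS is JSON, a list that holds one entry, the list of rows, each a list of 5 numbers: the shift along the tool's x, y, z in units of 30 mm (1.0 is 30 mm), then the turn about the tool's z in units of 10 degrees (1.0 is 10 degrees), then the opening, from 0 (shut) to 1 (fully open). A call has 1 to 8 rows; each row shifts and turns the commanded pose from where the row before left it, along the tool's axes as they then stand; what a row does not reach is not made up. A row lasts 1/8 s, in which the tool goes at most 62.5 mm and 10.7 degrees, less where a joint would pass 70% of its speed; a pose out of reach is approached as far as the arm can. A call is refused whole if a number of a shift passes 1 or a number of a turn 1, either way. A call with a gripper value outside its range is refused whole. The fingers move at their own pace and stop on an object; FORCE is the grip in N (left out, the last holds). Time passes only in rows, so rows that do not move let the fingers close. It gives the time, the measured TCP pose, the force, the opening and the grip force at its end, in the units of the state.
- env.observe(): the state, without advancing time (a new reading comes with each control period).
- env.read_camera(name): name is "scene" or "top"; returns (picture, depth): 384x512x3 uint8, red, green, blue; 384x512 float32, m along the optical axis (not along the pixel's ray), 0 where there is no reading.
- env.camera_model(name): a dict with "camera_matrix" (3x3 intrinsics, pixels), "world_from_camera" (4x4, takes a point from camera to world coordinates). Camera axes: x right, y down, z forward; pixel columns grow to the right and rows downward; lengths in m; the calibration is good to about 2 mm. A picture is of the moment at which its call begins. camera_model takes no time and is no camera call.
- env.close_job(): hands the job in; it is judged then, once.
The state is a dict: "time_s": time; "qpos": joint angles; "dq": joint speeds; "joint_efforts": joint torques, N m; "eef_pos": TCP position; "eef_rot": TCP orientation; "ft_force": force on the tool from outside, world axes, zero at the start; "moment": the same for the moment, N m; "opening": finger opening in m; "finger_force": force on a finger pad.
Only numpy, scipy, OpenCV 4.12 (cv2) and the standard library are available. Lean on these libraries where they do the work, as an engineer would, in place of code of your own. Each camera call takes 0.05 s, during which the arm holds its last target. There are 200 camera calls.

## Task

Push the brass stage bar fully home against its red stop, then lock it there: take the blue thumb wedge out of its white pocket and slide it nose first up the ramp under the bar, pushing firmly until it jams tight. Let go, leaving the wedge jammed and the bar home. Leave the jar, the flange ring and the screwdriver where they are.

Things in the scene. Friction and masses are not known exactly. Their poses are not given: they have to be found in the camera images.
- fixture: Bolted-down clamp fixture, aluminium base plate 190 x 190 x 8 mm (x -125 to 65, y -105 to 85 mm), with a steel ramp along x and a brass bar crossing above it along y. Origin on the table under the crossing; x points up the ramp (the wedge goes in along +x). Dark brackets carry the bar at y = +-60 mm (x +-26 mm, 65 mm high); red stop at y = -92 mm, 64 mm high.
- ramp_mouth (a point): Low end of the ramp's surface, on its middle line, 12 mm above the table, at fixture x = -115 mm; axes as the fixture's. Ramp 50 mm wide, rising at 8 degrees along +x to 36 mm at x = +55 (28 mm high at x = 0). Dark cheeks 5 mm above the ramp guide the wedge: 30 mm apart from x = -48 to 54 mm, flaring to about 42 mm apart at x = -95.
- stage_bar: Brass bar 30 (x) x 210 (y) x 16 mm, slides along the fixture's y with 2.5 N friction. Origin on its underside, 43.4 mm above the table, over the ramp's middle line when home. Home (as far as it goes towards -y): its end touches the red stop, origin at fixture y = 0. It starts 25 to 50 mm out towards +y.
- bar_knob (a point): Centre of the bar's black knob, by which to push it: an upright block 20 (x) x 16 (y) x 38 mm on top of the bar's +y end, centre 78 mm and top 97 mm above the table. At fixture x = 0, y = +115 mm when the bar is home; towards -y from there it cannot go.
- wedge: Loose blue thumb wedge, about 0.12 kg, 90 mm long (x, nose +x), 24 mm wide (y). Origin: centre of its flat underside. 12 mm high at the nose, rising at 8 degrees to 24.6 at the tail. Lying on the ramp its top is level and meets the bar with its origin at fixture x = about -20 mm; there push along the ramp with 10 to 20 N (it goes about 1 mm more): friction keeps it jammed.
- wedge_center (a point): Centre of the wedge: on its middle line, half-way along, 9 mm above its underside; axes as the wedge's.
- wedge_tab (a point): Centre of the orange thumb tab standing on the wedge's tail: 12 mm (wedge x) x 24 mm (y), from the body up to 45 mm above the underside; the point is 39 mm behind the wedge's centre and 34 mm above its underside.
- pocket: White bolted-down pocket storing the wedge tail in, nose out, level, nose along +x. Origin on the table 90 mm in front of its opening; x points out of it. Box x = -142 to -90 mm, 44 wide, 70 high; inside 34 wide, floor 10 mm and clear roof 66 mm above the table. 45 mm of nose is outside, tail and tab under the roof, so draw it out along +x by the nose, then set it down and regrasp.
- jar: Amber jar, 56 mm across, 75 mm high; origin under its centre. Bystander.
- flange: Steel flange ring lying flat, 54 mm across, 14 mm high; origin under its centre. Bystander.
- driver: Screwdriver lying along its x, 170 mm long; bystander.
Not all that is in view belongs to the job. What is meant by the wedge is not brown, green or pink, and is the smaller of those in its own colour.

How it is judged:
By the outcome, as a careful person would: the job done as asked, in the order asked, and still so for the second after the job is handed in, with the robot touching nothing.
It also fails if it takes over 72 s, if anything falls off the work surface, if the arm or the gripper's body presses on something with over 40 N, if the wrist force passes 120 N, or if a joint passes its speed limit or range.

## Working session

There is one attempt and no reset: what is moved stays moved. The work goes in short steps, Python scripts to look and compute and a shell command to move; the robot and the scene stay as the last step left them, time stands still between calls to the robot, and variables do not carry over. Pictures are saved under pics/ and viewed, at most 10 in all, crops included, and the job is handed in when it is done.

```bash
mkdir -p pics; cat > h.py <<'E'
import numpy as np, cv2
from plant import env
def grab(n,tag):
    im,d=env.read_camera(n); np.savez(f'pics/{n}_{tag}.npz',im=im,d=d); cv2.imwrite(f'pics/{n}_{tag}.png',im[:,:,::-1]); return im,d
def load(n,tag):
    z=np.load(f'pics/{n}_{tag}.npz'); return z['im'],z['d']
def cloud(n,d):
    m=env.camera_model(n);K=np.array(m['camera_matrix']);T=np.array(m['world_from_camera'])
    v,u=np.mgrid[:d.shape[0],:d.shape[1]]
    p=np.stack([(u-K[0,2])/K[0,0]*d,(v-K[1,2])/K[1,1]*d,d],-1)
    return p@T[:3,:3].T+T[:3,3]
def onplane(n,uv,z):
    m=env.camera_model(n);K=np.array(m['camera_matrix']);T=np.array(m['world_from_camera'])
    r=T[:3,:3]@np.linalg.inv(K)@np.array([uv[0],uv[1],1.]);o=T[:3,3];return o+r*(z-o[2])/r[2]
E
python3 - <<'E'
from h import *
a,_=grab('scene','0');b,_=grab('top','0')
for n in('scene','top'):
    m=env.camera_model(n);print(n,np.round(m['camera_matrix'],1).tolist(),np.round(m['world_from_camera'],3).tolist())
s=env.observe();print(s['eef_pos'],s['eef_rot'],s['opening'],s['time_s'])
E
```

```text
scene [[423.7, 0.0, 256.4], [0.0, 423.7, 192.3], [0.0, 0.0, 1.0]] [[0.499, 0.681, -0.536, 1.145], [0.867, -0.38, 0.324, -0.354], [0.017, -0.626, -0.78, 0.893], [0.0, 0.0, 0.0, 1.0]]
top [[347.5, 0.0, 256.0], [0.0, 347.5, 196.1], [0.0, 0.0, 1.0]] [[-0.02, -0.997, 0.069, 0.518], [-0.999, 0.017, -0.038, 0.017], [0.037, -0.07, -0.997, 0.918], [0.0, 0.0, 0.0, 1.0]]
[ 0.2846912  -0.58379914  0.21378227] [ 9.74378020e-01  2.24915349e-01 -2.18462919e-04 -7.15474785e-04] 0.09179577810858595 0.1
```

View pics/top_0.png

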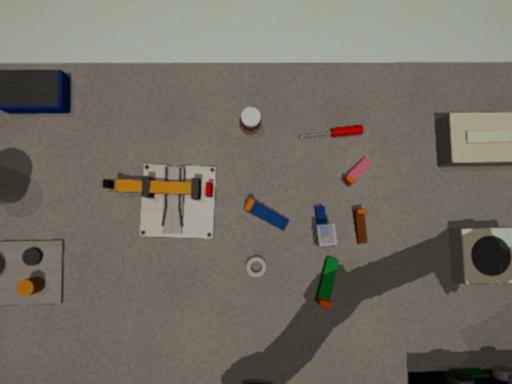

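View pics/scene_0.png

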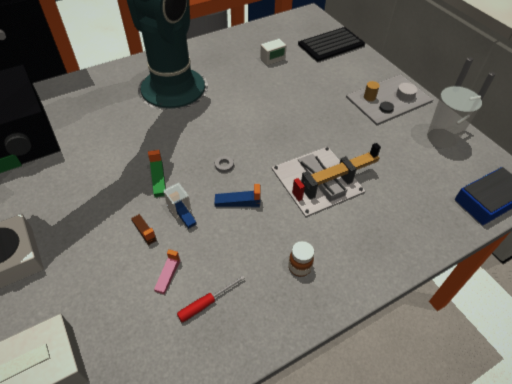

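Top view: fixture centred at (178,201), bar knob at (108,184), red stop at (209,189). Two blue candidates: the larger, loose one at (265,213), and the smaller one at (320,215) with its nose out of the white pocket (327,235). The smaller blue one is the wedge. The brown (361,225), green (327,280) and pink (357,170) ones are decoys. I'll confirm in a crop and measure.

```bash
python3 - <<'E'
from h import *
im,d=load('top','0');P=cloud('top',d);hsv=cv2.cvtColor(im,cv2.COLOR_RGB2HSV)
H,S,V=[hsv[...,i].astype(int) for i in range(3)]
v,u=np.mgrid[:384,:512]
def box(a,b,c,e): return (u>=a)&(u<=b)&(v>=c)&(v<=e)
blue=(H>95)&(H<130)&(S>120)
def rep(name,m):
    p=P[m];pts=np.argwhere(m)[:,::-1].astype(np.float32)
    zt=np.percentile(p[:,2],90)
    q=np.array([onplane('top',x,zt)[:2] for x in pts],np.float32)
    r=cv2.minAreaRect(q);print(name,m.sum(),'c',np.round(r[0],4),'sz',np.round(r[1],4),'ang',round(r[2],1),'z',np.round(np.percentile(p[:,2],[10,50,90]),4))
rep('bigblue',blue&box(240,295,190,235)); rep('wedge',blue&box(310,335,198,228))
white=(S<40)&(V>130)
rep('pocket',white&box(310,345,215,250)&(P[...,2]>.06))
rep('knob',(V<60)&box(95,116,175,195)&(P[...,2]>.08))
rep('bar',(H>12)&(H<28)&(S>130)&box(95,205,170,200)&(P[...,2]>.05))
rep('redstop',((H<8)|(H>172))&(S>150)&box(200,220,178,200))
rep('plate',box(125,225,155,245)&(P[...,2]>.005)&(P[...,2]<.0115)&white)
c=np.concatenate([cv2.resize(im[150:260,230:390],(640,440),interpolation=2),],0)
im2,d2=load('scene','0')
cv2.imwrite('pics/c1.png',np.vstack([c[:440],cv2.resize(im2[150:240,130:290],(640,360))])[:,:,::-1][:, :])
cv2.imwrite('pics/c1.png',cv2.resize(cv2.imread('pics/c1.png'),(480,600)))
# fixture plate corners via contour
m=(box(125,225,155,245)&(P[...,2]>.004)&(P[...,2]<.2)).astype(np.uint8)
E
```

```text
bigblue 449 c [ 0.5293 -0.0497] sz [0.0974 0.0303] ang 60.3 z [0.0175 0.0231 0.0288]
wedge 163 c [ 0.5294 -0.1814] sz [0.0459 0.0239] ang 7.6 z [0.021  0.0252 0.0287]
pocket 153 c [ 0.4795 -0.1866] sz [0.0494 0.0428] ang 5.0 z [0.0679 0.0698 0.0717]
knob 71 c [0.6108 0.3328] sz [0.021  0.0165] ang 89.1 z [0.0865 0.0964 0.098 ]
bar 902 c [0.6072 0.2449] sz [0.2018 0.0345] ang 89.0 z [0.0574 0.0594 0.0617]
redstop 82 c [0.5982 0.101 ] sz [0.0122 0.0321] ang 89.4 z [0.0614 0.0633 0.066 ]Traceback (most recent call last):
  File "<stdin>", line 18, in <module>
  File "<stdin>", line 10, in rep
  File "h.py", line 13, in onplane
    m=env.camera_model(n);K=np.array(m['camera_matrix']);T=np.array(m['world_from_camera'])
ValueError: time passes only in moves, steps and waits
```

```bash
cat > h.py <<'E'
import numpy as np, cv2
from plant import env
M={n:(lambda m:(np.array(m['camera_matrix']),np.array(m['world_from_camera'])))(env.camera_model(n)) for n in('scene','top')}
def grab(n,tag):
    im,d=env.read_camera(n); np.savez(f'pics/{n}_{tag}.npz',im=im,d=d); cv2.imwrite(f'pics/{n}_{tag}.png',im[:,:,::-1]); return im,d
def load(n,tag):
    z=np.load(f'pics/{n}_{tag}.npz'); return z['im'],z['d']
def cloud(n,d):
    K,T=M[n]
    v,u=np.mgrid[:d.shape[0],:d.shape[1]]
    p=np.stack([(u-K[0,2])/K[0,0]*d,(v-K[1,2])/K[1,1]*d,d],-1)
    return p@T[:3,:3].T+T[:3,3]
def onplane(n,uv,z):
    K,T=M[n]
    uv=np.atleast_2d(uv).astype(float)
    r=np.c_[uv,np.ones(len(uv))]@np.linalg.inv(K).T@T[:3,:3].T;o=T[:3,3];return o+r*((z-o[2])/r[:,2])[:,None]
v,u=np.mgrid[:384,:512]
def box(a,b,c,e): return (u>=a)&(u<=b)&(v>=c)&(v<=e)
def rect(n,m,z):
    return cv2.minAreaRect(onplane(n,np.argwhere(m)[:,::-1],z)[:,:2].astype(np.float32))
def hsv(im):
    h=cv2.cvtColor(im,cv2.COLOR_RGB2HSV).astype(int);return h[...,0],h[...,1],h[...,2]
E
python3 - <<'E'
from h import *
im,d=load('top','0');P=cloud('top',d);H,S,V=hsv(im)
def sh(n,r): print(n,np.round(r[0],4),np.round(r[1],4),round(r[2],2))
m=box(130,225,155,245)&(S<40)&(V>130)&(P[...,2]<.016)
print(np.percentile(P[m][:,2],[10,50,90]));sh('plate',rect('top',m,.008))
# scene view
im2,d2=load('scene','0');P2=cloud('scene',d2);H,S,V=hsv(im2)
m=(P2[...,2]>.05)&box(300,385,140,200)&(H>12)&(H<28)&(S>130); sh('bar s',rect('scene',m&(P2[...,2]>.056),.0594))
m=((H<8)|(H>172))&(S>130)&box(285,310,170,205)&(P2[...,2]>.061);sh('stop s',rect('scene',m,.064))
m=(V<70)&box(365,385,140,165)&(P2[...,2]>.093);sh('knob s',rect('scene',m,.097))
m=(S<45)&(V>120)&box(160,195,180,215)&(P2[...,2]>.066);sh('pocket s',rect('scene',m,.07))
m=(H>95)&(H<130)&(S>110)&box(170,205,195,235);sh('wedge s',rect('scene',m&(P2[...,2]>.018),.025))
a=cv2.resize(im[190:260,230:350],(600,350),interpolation=2);b=cv2.resize(im2[150:200,140:270],(600,231))
cv2.imwrite('pics/c1.png',np.vstack([a,cv2.resize(im2[180:232,140:275],(600,231),interpolation=2)])[:,:,::-1])
E
```

```text
[0.00574651 0.00798709 0.01077056]
plate [0.5738 0.1871] [0.1905 0.1904] 86.79
bar s [0.6097 0.2452] [0.1984 0.0326] 86.93
stop s [0.6022 0.1008] [0.0149 0.0334] 87.62
knob s [0.6152 0.3295] [0.0183 0.0245] 2.47
pocket s [ 0.4928 -0.191 ] [0.0593 0.0882] 65.83
wedge s [ 0.5194 -0.1864] [0.0798 0.0243] 5.0
```

View pics/c1.png

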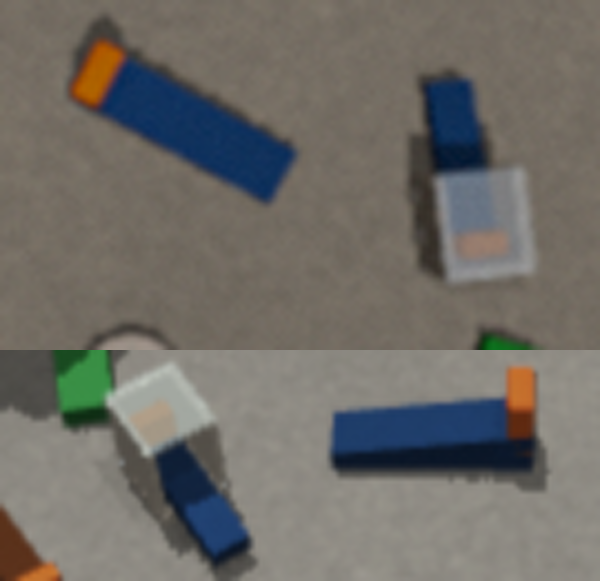

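The crop confirms it: the smaller blue wedge, tab under the pocket's roof, nose out. The larger blue one is a decoy. Fixture origin is at about (.604,.195) with yaw -3.1°, and the pocket yaw is about +5°. I'll turn first, then cross to the knob.

```bash
python3 -m crank '[[[0.3,-1,0,0.97,0],[0.3,-1,0,0.97,0],[0.3,-1,0,0.96,0],[0.3,-1,0,0,0],[0.3,-1,0,0,0],[0.3,-1,0,0,0],[0.3,-1,0,0,0],[0.3,-1,0,0,0]]]'
python3 -m crank '[[[0.3,-1,0,0,0],[0.3,-1,0,0,0],[0.3,-1,0,0,0],[0.3,-1,0,0,0],[0.3,-1,0,0,0],[0.3,-1,0,0,0],[0.3,-1,0,0,0],[0.3,-1,0,0,0]]]'
```

```text
time_s: 1.1
eef_pos: [0.3384, -0.3425, 0.2143]
eef_rot: [1.0, -0.026, -0.0, -0.0]
ft_force: [0.0, -0.3, -0.7]
opening: 0.0143
finger_force: 0.0
time_s: 2.1
eef_pos: [0.4228, -0.1068, 0.2144]
eef_rot: [1.0, -0.026, -0.0, 0.0]
ft_force: [0.2, 0.3, 0.2]
opening: 0.0006
finger_force: 0.0
```

```bash
python3 -m crank '[[[0.33,-1,0,0,0],[0.33,-1,0,0,0],[0.33,-1,0,0,0],[0.33,-1,0,0,0],[0.33,-1,0,0,0],[0.33,-1,0,0,0],[0.33,-1,0,0,0],[0.33,-1,0,0,0]]]'
python3 -m crank '[[[0.33,-1,0,0,0],[0.33,-1,0,0,0],[0.33,-1,0,0,0],[0.33,-1,0,0,0],[0.33,-1,0,0,0],[0.33,-1,0,0,0],[0.33,-0.8,0,0,0],[0,0,0,0,0]]]'
```

```text
time_s: 3.1
eef_pos: [0.5146, 0.1285, 0.2142]
eef_rot: [1.0, -0.026, -0.0, 0.0]
ft_force: [-0.4, -0.2, 0.8]
opening: 0.0003
finger_force: 0.0
time_s: 4.1
eef_pos: [0.5938, 0.3296, 0.2135]
eef_rot: [1.0, -0.025, -0.001, -0.0]
ft_force: [0.2, -0.2, 0.3]
opening: 0.0005
finger_force: 0.0
```

```bash
python3 -m crank '[[[0.25,-1,0,0,0],[0.25,-1,0,0,0],[0,-0.2,0.75,0,0],[0,0,1,0,0],[0,0,1,0,0],[0,0,1,0,0],[0,0,1,0,0],[0,0,0,0,0]]]'
python3 - <<'E'
from h import *
im,d=grab('top','1');print(env.observe()['eef_pos']); cv2.imwrite('pics/c2.png',cv2.resize(im[150:250,70:230],(800,500),interpolation=2)[:,:,::-1])
E
```

```text
time_s: 5.1
eef_pos: [0.6106, 0.3891, 0.0678]
eef_rot: [1.0, -0.027, -0.003, 0.003]
ft_force: [0.2, 0.5, 0.2]
opening: 0.0003
finger_force: 0.0
[0.61187924 0.39051843 0.07018511]
```

View pics/c2.png

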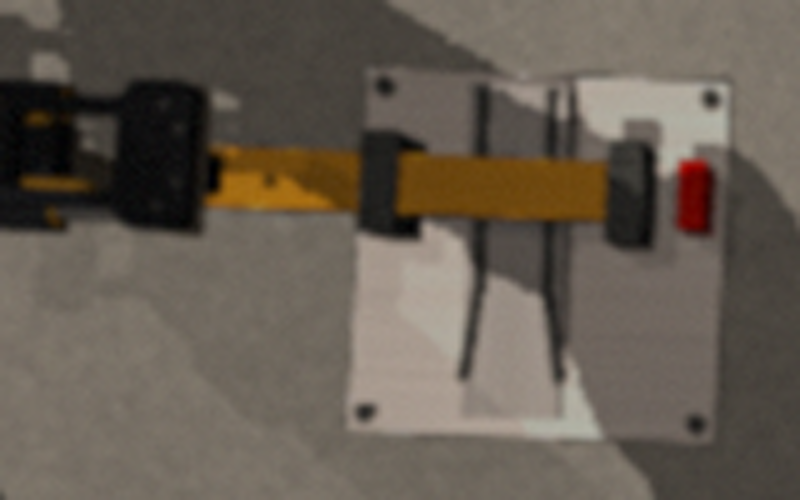

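The gripper is on the +y side of the knob at crop (210,175). There is still a gap between the bar end and the red stop at (695,195). Pushing now.

```bash
python3 -m crank '[[[0,0.4,0,0,0],[0,0.4,0,0,0],[0,0.3,0,0,0],[0,0.2,0,0,0],[0,0.2,0,0,0],[0,0,0,0,0]]]'
python3 -m crank '[[[0,0.15,0,0,0],[0,0.1,0,0,0],[0,0.1,0,0,0]]]'
```

```text
time_s: 5.9
eef_pos: [0.6106, 0.3474, 0.0723]
eef_rot: [1.0, -0.026, 0.0, 0.0]
ft_force: [0.0, 0.5, -0.1]
opening: 0.0003
finger_force: 0.4
time_s: 6.28
eef_pos: [0.6098, 0.3376, 0.0721]
eef_rot: [1.0, -0.026, -0.0, -0.0]
ft_force: [1.4, 2.0, 2.5]
opening: 0.0004
finger_force: 1.4
```

Contact has begun; continuing until the force rises.

```bash
python3 -m crank '[[[0,0.2,0,0,0],[0,0.2,0,0,0],[0,0.15,0,0,0],[0,0.1,0,0,0],[0,0,0,0,0]]]'
```

```text
time_s: 6.9
eef_pos: [0.6095, 0.3337, 0.0729]
eef_rot: [1.0, -0.022, 0.004, -0.012]
ft_force: [11.6, 31.5, -16.5]
opening: 0.0004
finger_force: 15.2
```

```bash
python3 -m crank '[[[0,-1,0,0,0],[0,-0.5,0,0,0],[0,0,-1,0,0],[0,0,-1,0,0],[0,0,-1,0,0],[0,0,0,0,0]]]'
python3 - <<'E'
from h import *
im,d=grab('top','2');im2,d2=grab('scene','2')
P2=cloud('scene',d2);H,S,V=hsv(im2)
P=cloud('top',d)
m=(P[...,2]>.088)&(P[...,2]<.1)&box(95,130,170,200)&(hsv(im)[2]<70); print(m.sum(), rect('top',m,.097))
cv2.imwrite('pics/c3.png',np.vstack([cv2.resize(im[150:250,70:230],(480,300),interpolation=2),cv2.resize(im2[120:220,260:420],(480,300),interpolation=2)])[:,:,::-1])
E
```

```text
time_s: 7.65
eef_pos: [0.6126, 0.3623, 0.1645]
eef_rot: [1.0, -0.027, 0.002, -0.0]
ft_force: [-0.4, 0.2, -0.3]
opening: 0.0003
finger_force: 0.0
66 ((0.6093025207519531, 0.30771493911743164), (0.019157342612743378, 0.01617935486137867), 0.40151289105415344)
```

View pics/c3.png

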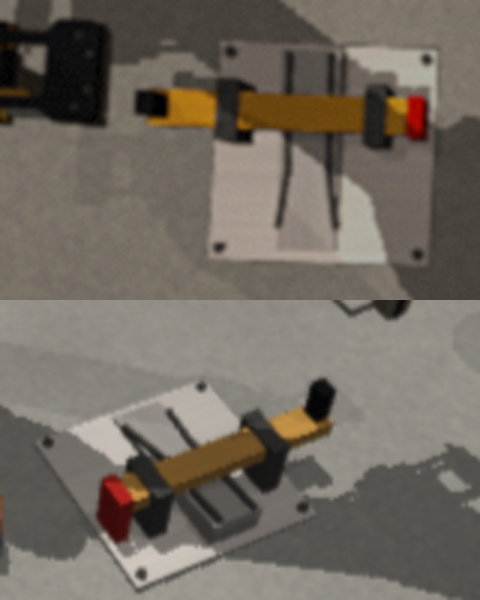

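The bar's end touches the red stop (crop (415,118)) and the knob is at (.609,.308), so it is home. Now crossing to the wedge nose.

```bash
python3 -m crank '[[[-0.1,1,0,0,0.6],[-0.1,1,0,0,0.6],[-0.1,1,0,0,0.6],[-0.1,1,0,0,0.6],[-0.1,1,0,0,0.6],[-0.1,1,0,0,0.6],[-0.1,1,0,0,0.6],[-0.1,1,0,0,0.6]]]'
python3 -m crank '[[[-0.1,1,0,0,0.6],[-0.1,1,0,0,0.6],[-0.1,1,0,0,0.6],[-0.1,1,0,0,0.6],[-0.1,1,0,0,0.6],[-0.1,1,0,0,0.6],[-0.1,1,0,0,0.6],[-0.1,1,0,0,0.6]]]'
python3 -m crank '[[[-0.1,1,0,-0.5,0.6],[-0.1,1,0,-0.37,0.6],[0,0,0,0,0.6],[0,0,0,0,0.6]]]'
```

```text
time_s: 8.75
eef_pos: [0.5732, 0.1226, 0.1602]
eef_rot: [1.0, -0.026, -0.002, 0.001]
ft_force: [0.1, -0.4, -0.2]
opening: 0.0553
finger_force: 0.0
time_s: 9.75
eef_pos: [0.5364, -0.1152, 0.1604]
eef_rot: [1.0, -0.027, -0.002, -0.0]
ft_force: [0.2, -0.0, -0.2]
opening: 0.055
finger_force: 0.0
time_s: 10.25
eef_pos: [0.531, -0.1726, 0.1611]
eef_rot: [0.999, 0.05, -0.001, -0.001]
ft_force: [0.6, -0.7, -0.5]
opening: 0.0553
finger_force: 0.0
```

```bash
python3 -m crank '[[[0,0.3,1,0,0.6],[0,0,1,0,0.6],[0,0,1,0,0.6],[0,0,0.6,0,0.6],[0,0,0,0,0.6]]]'
python3 - <<'E'
from h import *
im,d=grab('top','3');im2,d2=grab('scene','3');print(env.observe()['eef_pos'])
cv2.imwrite('pics/c4.png',np.vstack([cv2.resize(im[180:260,270:390],(480,300),interpolation=2),cv2.resize(im2[150:240,120:264],(480,300),interpolation=2)])[:,:,::-1])
E
```

```text
time_s: 10.88
eef_pos: [0.5318, -0.1814, 0.0529]
eef_rot: [0.999, 0.05, -0.001, -0.001]
ft_force: [0.4, 0.4, -0.6]
opening: 0.0553
finger_force: 0.0
[ 0.53323965 -0.18230228  0.05473867]
```

View pics/c4.png

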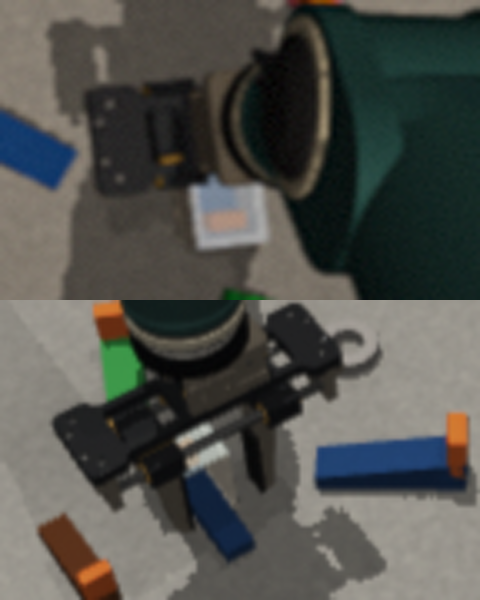

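The fingers straddle the nose and are clear of the pocket. Going down and gripping.

```bash
python3 -m crank '[[[0,0,0.8,0,0.6],[0,0,0.6,0,0.6],[0,0,0,0,0.6],[0,0,0,0,0],[0,0,0,0,0],[0,0,0,0,0],[0,0,0,0,0]]]' 20
```

```text
time_s: 11.85
eef_pos: [0.5328, -0.1829, 0.0125]
eef_rot: [0.999, 0.05, 0.0, 0.0]
ft_force: [0.2, 1.2, 2.0]
opening: 0.0238
finger_force: 20.0
```

```bash
python3 -m crank '[[[0.4,0,0,0,0],[0.5,0,0,0,0],[0.5,0,0,0,0],[0.5,0,0,0,0],[0.5,0,0,0,0],[0.2,0,0,0,0],[0,0,0,0,0]]]'
python3 -m crank '[[[0,0,0.2,0,0],[0,0,0.1,0,0],[0,0,0,0,0],[0,0,0,0,0.4],[0,0,0,0,0.6],[0,0,0,0,0.6],[0,0,-1,0,0.6],[0,0,-1,0,0.6]]]'
python3 -m crank '[[[0,0,-1,0,0.6],[0,0,-1,0,0.6],[-1,0,0,0,0.6],[-1,0,0,0,0.6],[-1,0,0,0,0.6],[-1,0,0,0,0.6],[0,0,0,0,0.6]]]'
python3 - <<'E'
from h import *
im,d=grab('top','4');im2,d2=grab('scene','4')
for n,i,dd in(('top',im,d),('scene',im2,d2)):
    H,S,V=hsv(i);P=cloud(n,dd)
    R=(P[...,0]>.48)&(P[...,0]<.72)&(P[...,1]>-.225)&(P[...,1]<-.13)
    for nm,m,z in(('body',R&(H>95)&(H<130)&(S>110),.018),('tab',R&(H>3)&(H<22)&(S>130),.045)):
        print(n,nm,m.sum(), rect(n,m&((P[...,2]>.04)|(nm=='body')),z) if m.any() else '', np.median(P[m],0) if m.any() else '')
cv2.imwrite('pics/c5.png',np.vstack([cv2.resize(im[130:260,230:438],(480,300),interpolation=2),cv2.resize(im2[150:270,120:312],(480,300),interpolation=2)])[:,:,::-1])
E
```

```text
time_s: 12.72
eef_pos: [0.6104, -0.1748, 0.0118]
eef_rot: [0.999, 0.05, -0.0, -0.0]
ft_force: [-0.1, -0.6, -1.0]
opening: 0.0239
finger_force: 20.0
time_s: 13.72
eef_pos: [0.6098, -0.1748, 0.0634]
eef_rot: [0.999, 0.05, -0.0, -0.0]
ft_force: [0.3, -0.1, 0.7]
opening: 0.0548
finger_force: 0.0
time_s: 14.6
eef_pos: [0.4891, -0.1875, 0.1233]
eef_rot: [0.999, 0.049, -0.001, 0.0]
ft_force: [0.3, -0.7, 0.0]
opening: 0.0552
finger_force: 0.0
top body 264 ((0.5439972877502441, -0.21063640713691711), (0.1891535520553589, 0.05494340881705284), 36.947017669677734) [ 0.58907134 -0.17615508  0.01703906]
top tab 65 ((0.5036988258361816, -0.22431856393814087), (0.12422790378332138, 0.09311864525079727), 78.63129425048828) [ 0.54583951 -0.17982254  0.04462441]
scene body 313 ((0.5952473878860474, -0.18000057339668274), (0.08697697520256042, 0.026025043800473213), 4.6013641357421875) [ 0.5938217  -0.17978026  0.01582438]
scene tab 109 ((0.42690426111221313, -0.14587192237377167), (0.08692033588886261, 0.2649999260902405), 87.3895263671875) [ 0.54978021 -0.18627675  0.04309094]
```

View pics/c5.png

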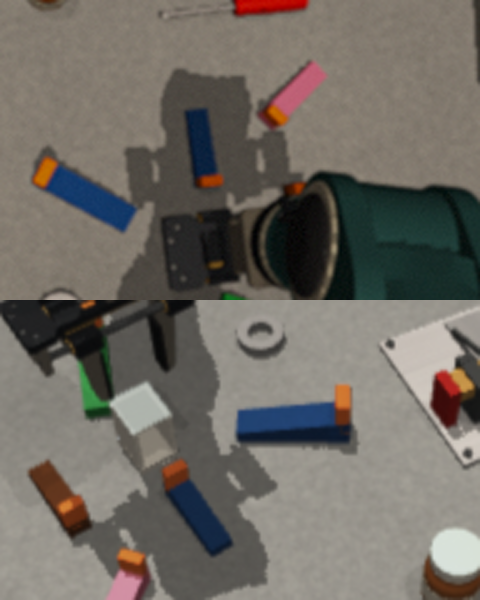

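The wedge is out on the table, with its tab at about (.548,-.181) and yaw about 5.5°. Gripping the tab.

```bash
python3 -m crank '[[[1,0,0,0,0.6],[0.97,0,0,0,0.6],[0,0,1,0,0.6],[0,0,1,0,0.6],[0,0,1,0,0.6],[0,0,0.6,0,0.6],[0,0,0,0,0.6]]]'
python3 -m crank '[[[0,0,0,0,0],[0,0,0,0,0],[0,0,0,0,0],[0,0,0,0,0]]]' 50
```

```text
time_s: 15.58
eef_pos: [0.5495, -0.1804, 0.0138]
eef_rot: [0.999, 0.05, -0.001, -0.001]
ft_force: [-0.9, 0.7, 0.2]
opening: 0.0552
finger_force: 0.0
time_s: 16.08
eef_pos: [0.55, -0.1813, 0.0158]
eef_rot: [0.999, 0.05, 0.0, 0.0]
ft_force: [0.4, 0.0, 3.7]
opening: 0.0237
finger_force: 50.0
```

```bash
python3 -m crank '[[[0,0,-0.5,0,0],[0,0,-1,0,0],[0,0,-1,0,0],[0,0,-1,0.4,0],[0,0,0,0.48,0],[-0.2,-1,0,0,0],[-0.2,-1,0,0,0],[-0.2,-1,0,0,0]]]'
python3 -m crank '[[[-0.2,-1,0,0,0],[-0.2,-1,0,0,0],[-0.2,-1,0,0,0],[-0.2,-1,0,0,0],[-0.2,-1,0,0,0],[-0.2,-1,0,0,0],[-0.2,-1,0,0,0],[-0.2,-1,0,0,0]]]'
python3 -m crank '[[[-0.2,-1,0,0,0],[-0.2,-0.6,0,0,0],[0,0,0,0,0],[0,0,0,0,0]]]'
python3 - <<'E'
from h import *
im,d=grab('top','5');im2,d2=grab('scene','5');print(env.observe()['eef_pos'])
cv2.imwrite('pics/c6.png',np.vstack([cv2.resize(im[140:260,100:292],(480,300),interpolation=2),cv2.resize(im2[100:220,220:412],(480,300),interpolation=2)])[:,:,::-1])
E
```

```text
time_s: 17.08
eef_pos: [0.5363, -0.0893, 0.1209]
eef_rot: [1.0, -0.027, 0.0, 0.0]
ft_force: [0.1, 0.7, -0.3]
opening: 0.0236
finger_force: 50.0
time_s: 18.08
eef_pos: [0.5014, 0.153, 0.1209]
eef_rot: [1.0, -0.027, 0.0, 0.0]
ft_force: [0.6, 0.6, -0.5]
opening: 0.0236
finger_force: 50.0
time_s: 18.58
eef_pos: [0.4924, 0.1995, 0.1203]
eef_rot: [1.0, -0.028, 0.0, 0.0]
ft_force: [0.4, -1.2, -1.2]
opening: 0.0235
finger_force: 50.0
[0.49255267 0.19928552 0.12019284]
```

View pics/c6.png

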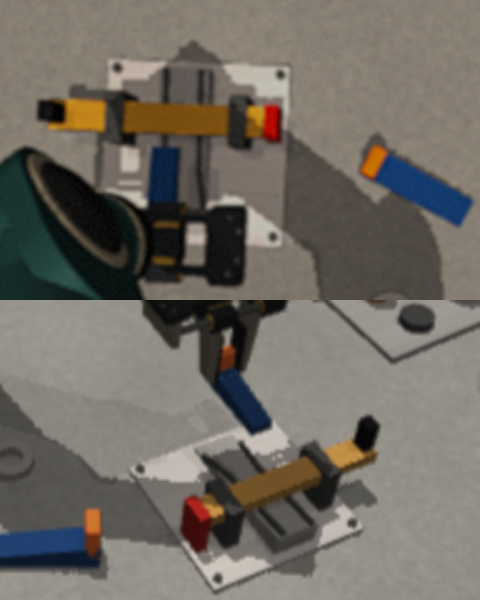

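The wedge is level in the grip with its nose towards the ramp. I'll check the lateral alignment numerically, cheeks against wedge.

```bash
python3 - <<'E'
from h import *
t=np.radians(-3.1);R=np.array([[np.cos(t),-np.sin(t)],[np.sin(t),np.cos(t)]]);o=np.array([.604,.194])
def fx(p): return (p[...,:2]-o)@R
for n in('top','scene'):
    im,d=load(n,'2');P=cloud(n,d);F=fx(P);H,S,V=hsv(im)
    m0=(abs(F[...,1])<.035)&(P[...,2]>.01)&(P[...,2]<.05)
    for a,b in((-.095,-.08),(-.07,-.055),(-.048,-.02),(.02,.05)):
        m=m0&(F[...,0]>a)&(F[...,0]<b);thr=np.percentile(V[m],50)*.6
        k=m&(V<thr);y=F[k][:,1]*1e3
        # edges of the ramp top (50 wide)
        print(n,a,b,'cheek y-:',np.round(np.median(y[y<0]),1) if (y<0).any() else None,'y+:',np.round(np.median(y[y>0]),1) if (y>0).any() else None,k.sum())
    im,d=load(n,'5');P=cloud(n,d);F=fx(P);H,S,V=hsv(im)
    k=(H>95)&(H<130)&(S>110)&(P[...,2]>.07)&(abs(F[...,1])<.05);f=F[k]*1e3
    k2=k&(F[...,0]<np.inf)
    r=cv2.minAreaRect(f.astype(np.float32));print(n,'wedge fix mm',np.round(np.median(f,0),1),'rect',np.round(r[0],1),np.round(r[1],1),round(r[2],1),'nose x',f[:,0].max(), 'z',np.percentile(P[k][:,2],[5,50,95]).round(3))
E
```

```text
top -0.095 -0.08 cheek y-: -22.4 y+: 23.5 19
top -0.07 -0.055 cheek y-: -19.6 y+: 21.0 18
top -0.048 -0.02 cheek y-: -16.6 y+: 16.8 22
top 0.02 0.05 cheek y-: -16.7 y+: 18.1 33
top wedge fix mm [-58.4  -2.9] rect [-80.6 -14.4] [103.3  38.2] 26.5 nose x -32.70756699021639 z [0.116 0.12  0.125]
scene -0.095 -0.08 cheek y-: -24.0 y+: 22.2 16
scene -0.07 -0.055 cheek y-: -21.1 y+: 18.6 15
scene -0.048 -0.02 cheek y-: -19.5 y+: 15.0 6
scene 0.02 0.05 cheek y-: -18.4 y+: 16.2 30
scene wedge fix mm [-67.7  -6.6] rect [-67.6  -3.5] [26.2 80.3] 88.7 nose x -27.39663943118575 z [0.111 0.12  0.126]
```

```bash
python3 -m crank '[[[0,-0.04,1,0,0],[0,0,1,0,0],[0,0,0.5,0,0],[0,0,0,0,0],[0,0,0,0,0]]]'
```

```text
time_s: 19.3
eef_pos: [0.493, 0.202, 0.0459]
eef_rot: [1.0, -0.027, 0.001, -0.0]
ft_force: [0.5, 0.3, -0.2]
opening: 0.0235
finger_force: 50.0
```

```bash
python3 -m crank '[[[0,0,0.1,0,0],[0,0,0,0,0],[0,0,0.15,0,0],[0,0,0.15,0,0],[0,0,0.1,0,0],[0,0,0,0,0]]]' 4
python3 -m crank '[[[0,0,0.08,0,0],[0,0,0,0,0.1],[0,0,0,0,0.4],[0,0,0,0,0.4],[0,0,0,0,0.4]]]'
python3 - <<'E'
from h import *
im,d=grab('top','6');im2,d2=grab('scene','6')
t=np.radians(-3.1);R=np.array([[np.cos(t),-np.sin(t)],[np.sin(t),np.cos(t)]]);o=np.array([.604,.194])
for n,i,dd in(('top',im,d),('scene',im2,d2)):
    P=cloud(n,dd);F=(P[...,:2]-o)@R*1e3;H,S,V=hsv(i)
    k=(H>95)&(H<130)&(S>110)&(abs(F[...,1])<50)&(F[...,0]>-130);f=F[k];z=P[k][:,2]
    c=np.polyfit(f[:,0],z*1e3,1);print(n,k.sum(),np.median(f,0).round(1),'noseX',f[:,0].max().round(1),'slope',c.round(3))
cv2.imwrite('pics/c7.png',np.vstack([cv2.resize(im[140:260,100:292],(480,300),interpolation=2),cv2.resize(im2[130:220,270:414],(480,300),interpolation=2)])[:,:,::-1])
E
```

```text
time_s: 20.05
eef_pos: [0.4921, 0.2018, 0.0297]
eef_rot: [1.0, -0.027, -0.0, 0.0]
ft_force: [0.1, 0.9, -0.3]
opening: 0.0237
finger_force: 4.0
time_s: 20.68
eef_pos: [0.4922, 0.2018, 0.0277]
eef_rot: [1.0, -0.027, 0.0, -0.0]
ft_force: [0.0, -0.0, -0.9]
opening: 0.0368
finger_force: 0.0
top 221 [-58.6   0.1] noseX -30.0 slope [ -1.087 -20.658]
scene 216 [-70.2  -4.4] noseX -34.3 slope [ 0.045 36.263]
```

View pics/c7.png

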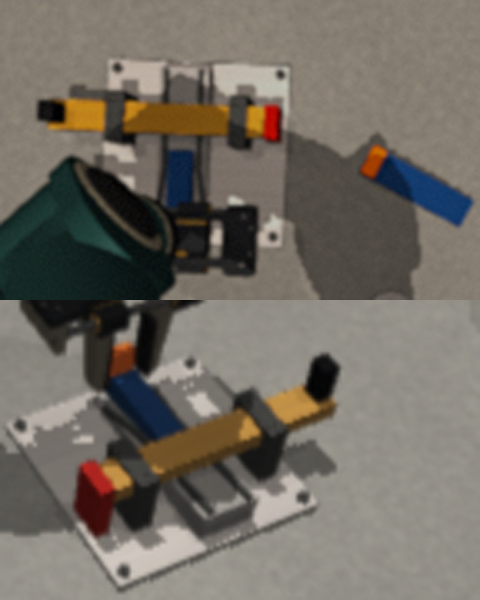

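The wedge lies on the ramp between the cheeks with its top level and its nose just short of the bar. Regripping the tab and sliding it up the 8° slope.

```bash
python3 -m crank '[[[0,0,0,0,0],[0,0,0,0,0],[0,0,0,0,0],[0.2,0,-0.028,0,0],[0.3,0,-0.042,0,0],[0.3,0,-0.042,0,0],[0.2,0,-0.028,0,0],[0,0,0,0,0]]]' 30
```

```text
time_s: 21.78
eef_pos: [0.5234, 0.2001, 0.0321]
eef_rot: [1.0, -0.027, 0.001, -0.0]
ft_force: [0.6, 0.3, 0.5]
opening: 0.0236
finger_force: 30.0
```

```bash
python3 -m crank '[[[0.2,0,-0.028,0,0],[0.1,0,-0.014,0,0],[0.1,0,-0.014,0,0],[0,0,0,0,0]]]'
```

```text
time_s: 22.28
eef_pos: [0.5345, 0.1996, 0.0336]
eef_rot: [1.0, -0.027, 0.0, -0.0]
ft_force: [-1.7, 0.3, 3.0]
opening: 0.0234
finger_force: 30.0
```

```bash
python3 -m crank '[[[0.1,0,-0.014,0,0],[0.1,0,-0.014,0,0],[0.1,0,-0.014,0,0],[0,0,0,0,0]]]'
python3 -m crank '[[[0.07,0,-0.01,0,0],[0.07,0,-0.01,0,0],[0,0,0,0,0]]]'
```

```text
time_s: 22.78
eef_pos: [0.5437, 0.199, 0.0349]
eef_rot: [1.0, -0.027, 0.0, -0.0]
ft_force: [-1.9, -0.2, 3.0]
opening: 0.0243
finger_force: 30.0
time_s: 23.15
eef_pos: [0.546, 0.1989, 0.0352]
eef_rot: [1.0, -0.027, -0.001, 0.0]
ft_force: [-6.4, 0.2, 5.7]
opening: 0.0235
finger_force: 30.0
```

Contact at the expected place; firming up.

```bash
python3 -m crank '[[[0.07,0,-0.01,0,0],[0.07,0,-0.01,0,0],[0,0,0,0,0]]]'
```

```text
time_s: 23.52
eef_pos: [0.5461, 0.1989, 0.0352]
eef_rot: [1.0, -0.026, -0.005, 0.001]
ft_force: [-15.8, -0.6, 10.5]
opening: 0.0233
finger_force: 30.0
```

```bash
python3 -m crank '[[[0.05,0,-0.007,0,0],[0,0,0,0,0],[0,0,0,0,0]]]'
python3 -m crank '[[[0,0,0,0,0.35],[0,0,0,0,0.6],[0,0,0,0,0.6],[0,0,0,0,0.6],[0,0,-1,0,0.6],[0,0,-1,0,0.6],[0,0,-1,0,0.6],[0,0,-1,0,0.6]]]'
python3 -m crank '[[[-1,0,-0.5,0,0.6],[-1,0,0,0,0.6],[-1,0,0,0,0.6],[-1,0,0,0,0.6],[0,0,0,0,0.6]]]'
python3 - <<'E'
from h import *
im,d=grab('top','7');im2,d2=grab('scene','7')
t=np.radians(-3.1);R=np.array([[np.cos(t),-np.sin(t)],[np.sin(t),np.cos(t)]]);o=np.array([.604,.194])
for n,i,dd in(('top',im,d),('scene',im2,d2)):
    P=cloud(n,dd);F=(P[...,:2]-o)@R*1e3;H,S,V=hsv(i)
    k=(H>3)&(H<14)&(S>150)&(abs(F[...,1])<30)&(F[...,0]>-130)&(F[...,0]<-30);print(n,'tab',k.sum(),np.median(F[k],0),np.median(P[k][:,2]))
    k=(V<70)&(P[...,2]>.088)&(P[...,2]<.1)&(F[...,1]>95)&(F[...,1]<160)&(abs(F[...,0])<20);print(n,'knob',k.sum(),np.median(F[k],0))
cv2.imwrite('pics/c8.png',np.vstack([cv2.resize(im[140:260,100:292],(480,300),interpolation=2),cv2.resize(im2[130:220,270:414],(480,300),interpolation=2)])[:,:,::-1])
E
```

```text
time_s: 23.9
eef_pos: [0.5462, 0.1989, 0.0351]
eef_rot: [1.0, -0.026, -0.006, 0.002]
ft_force: [-17.5, -0.1, 12.1]
opening: 0.0238
finger_force: 30.0
time_s: 24.9
eef_pos: [0.5532, 0.1984, 0.1572]
eef_rot: [1.0, -0.027, 0.0, -0.0]
ft_force: [0.1, -0.4, -0.0]
opening: 0.0551
finger_force: 0.0
time_s: 25.52
eef_pos: [0.4318, 0.2052, 0.1715]
eef_rot: [1.0, -0.026, 0.0, 0.0]
ft_force: [0.5, 0.5, 0.9]
opening: 0.0548
finger_force: 0.0
top tab 66 [-62.6030393    0.46216737] 0.06313232721256246
top knob 67 [ -0.78271933 113.15054509]
scene tab 66 [-56.88048902  -3.86997592] 0.05959157576004559
scene knob 44 [  4.70069231 112.2048926 ]
```

View pics/c8.png

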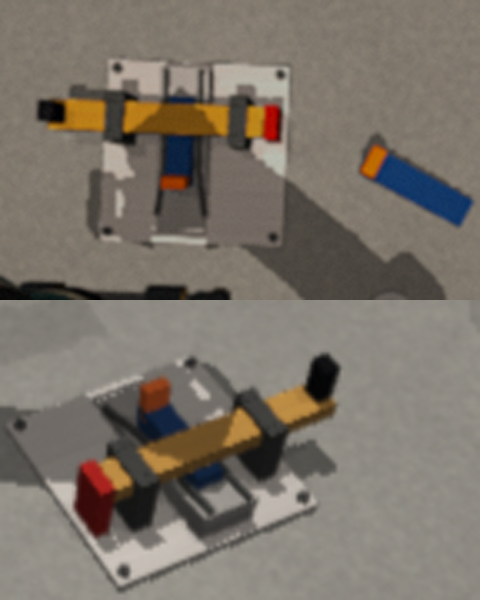

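The wedge lies under the bar with its tab at fixture x of about -60, where it should be when jammed. It took about 16 N along the ramp, the bar still touches the stop, and the tool is clear. Handing in.

```bash
python3 -c "
from plant import env
print(env.close_job())"
```

```text
the job is handed in; nothing more can be done
None
```

The brass bar is home against its red stop, the small blue wedge is jammed under it with about 16 N along the ramp, and the gripper was clear of everything when I handed the job in at about 26 s.

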